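Press a flanged bush home on a bench arbor press

ROBOT

A 6-joint arm with a two-finger parallel gripper is mounted at the origin on the work surface. World frame = base frame: x ahead of the robot, y to its left, z up, the work surface at z = 0. Lengths are in m, angles in rad, forces in N, time in s.
With the tool pointing down it reaches from about 0.25 to 0.725 m from the base axis. Payload 4 kg.
Tool frame: the origin (TCP) lies between the finger pads; the fingertips stand 8 mm ahead of it and the grasp point (between the pads) lies 11 mm behind it (bot.tip_reach is the distance from the TCP to the fingertips, in m); z points along the fingers, y is the line along which they close (so a half turn about z gives the same grasp; the last joint's range is limited). The gripper opens to 85 mm and grips with 20 to 120 N. Pads are 22 mm wide; open, the fingers measure 114 mm over their backs; the gripper's body (76 mm by 85 mm) begins 54 mm behind the grasp point. The pads swing forward as they close: fully open they stand 13 mm farther back than shut.
Start: joints at [-1.28, 0.241, 0.005, 1.335, 0, 1.571], TCP at [0.143, -0.479, 0.206] pointing down, gripper open.
Joint ranges: [-2.72, 2.72], [-1.05, 1.87], [-1.09, 1.28], [-1.99, 2.15], [-1.42, 1.44], [-3.14, 3.14]. Speed limits (rad/s): [2.79, 2.79, 3.14, 3.14, 3.14, 3.14].

INTERFACE

Orientations are given as a unit quaternion [x, y, z, w].
In Python, from workcell import bot gives the robot as it stands.
- The arm moves only by the tool move_arm, never from a script. Its argument "deltas" is a list of rows, each a list of 7 numbers: the opening, from 0 (shut) to 1 (fully open), then the shift along the tool's x, y, z in mm, then the turn, a rotation vector about the tool's x, y, z in degrees. In form: [[gripper, tx, ty, tz, ax, ay, az], ...]. A call has 1 to 10 rows; each row shifts and turns the commanded pose from where the row before left it, along the tool's axes as they then stand; what a row does not reach is not made up. A row lasts 1/12 s, in which the tool goes at most 41.7 mm and 7.16 degrees, less where a joint would pass 70% of its speed; a pose out of reach is approached as far as the arm can. A call is refused whole if a number of a shift passes 41.7 or a number of a turn 7.16, either way. A call with a gripper value outside its range is refused whole. The fingers move at their own pace and stop on an object; the grip force is fixed at half the most. Time passes only in rows, so rows that do not move let the fingers close. It gives the time, the measured TCP pose, the force, the opening and the grip force at its end, in the units of the state.
- bot.get_obs(): the state, without advancing time (a new reading comes with each control period).
- bot.camera(name): name is "scene" or "top"; returns the picture (480x640x3 uint8, blue, green, red); there is no depth.
- bot.calibration(name): a dict with "K" (3x3 intrinsics, pixels), "position" and "orientation" of the camera in the world. Camera axes: x right, y down, z forward; pixel columns grow to the right and rows downward; lengths in m; the calibration is good to about 2 mm. A picture is of the moment at which its call begins. calibration takes no time and is no camera call.
- bot.job_done(): hands the job in; it is judged then, once.
Trained networks look in the newest picture that a camera, given by its name, has taken for a name from the list of things; names that differ only in an ending like _2 or _b are one class to them, and where a whole thing is asked for, a point or a joint stands for the part that bears it (a point fixed in the world has none). Each returns a list of dicts, best first, with "conf" (0 to 1); they miss things now and then, are a little off and sometimes report something else, mostly with a low value. They report only what shows in the picture. A call takes as long as a camera call. They do not tell look-alikes from the thing itself.
- bot.outline_of(query, camera): "pixels" (480x640 bool, what is visible of it) and "rect" ([left, top, width, height] in pixels, round what is visible of it).
The state is a dict: "clock": time; "joint_pos": joint angles; "joint_vel": joint speeds; "tau": joint torques, N m; "eef_pos": TCP position; "tool_rot": TCP orientation; "ft_force": force on the tool from outside, world axes, zero at the start; "ft_torque": the same for the moment, N m; "grip_width": finger opening in m; "grasp_force": force on a finger pad.
Only numpy, scipy, OpenCV 4.12 (cv2) and the standard library are available. Lean on these libraries where they do the work, as an engineer would, in place of code of your own. Each camera call takes 0.05 s, during which the arm holds its last target. There are 200 camera calls.

TASK

Press the brass bush home on the arbor press: push the work slide by its front plate all the way in to its stop, so that the housing stands under the ram, then push the press lever down with a fingertip until the bush's flange is seated on the housing, and let the lever come back up to its rest. Nothing is to be gripped or lifted: let the ram, not the fingers, press the bush, keep the housing in its nest, and leave the spare housing, the grease jar and the screwdriver where they are.

Things in the scene. Friction and masses are not known exactly. Their poses are not given: they have to be found in the camera images.
- press: Green bench arbor press, fixed to the bench, 260 by 112 mm, 235 mm high (the steel ram's top 275). Origin: on the bench straight below the ram. Own -x points to its front, where slide and lever reach out; +x to the column; the lever is on the -y side. The head spans 46 mm before to 118 mm behind the ram, 64 mm wide, and hangs 140 mm above the bench.
- press_lever (a joint): Turn of the lever about its pinion axis, rad. 0 = at rest, held up by a spring, rising 50 degrees above level to the front; grows as the arm is pushed forwards and down; level at 0.87. With the slide home the ram meets the bush at 0.25 to 0.6. Till the bush is seated, at 1.04, it takes 2 to 8 N at the grip, square to the lever; then it goes stiff (0.1 rad further at 15 N). Let go, it returns to 0.
- lever_pivot (a point): Point of the pinion axis (parallel to the press's y) in the middle of the lever's hub: 22 mm behind the ram, 65 mm to the press's -y side, 190 mm above the bench. It stays put. The ram goes down 12 mm per rad of lever; with nothing under it the lever stops at 1.3 rad.
- lever_grip (a point): Middle of the lever's red round grip (22 mm diameter, 90 mm long), on the lever's centre line, 165 mm from lever_pivot. The steel bar is 12 mm thick; the grip ends 210 mm from the pivot. At rest this point is 316 mm above the bench and the grip's end 358 mm.
- press_slide (a joint): How far the aluminium work slide is drawn out to the front, m. 0 = fully in, against its stop, with the nest straight under the ram. It starts 75 mm out, slides with about 3 N of friction and stays where it is left.
- slide_front (a point): Middle of the front face of the slide's upright front plate (84 mm wide, 8 mm thick, its black top edge 80 mm above the bench); this point is 56 mm above the bench and 198 mm in front of the nest's centre. Push it along the press's +x.
- housing_mid (a point): Centre of the steel bearing housing (loose), 32 mm high: foot 50 mm diameter and 12 mm high, neck 40 mm diameter. It stands upright in a 6 mm deep round nest in the slide, its underside 36 mm above the bench.
- bush (a joint): How far the brass bush's flange stands above the housing's top face, m. It starts at 6 to 9 mm; 0 = seated. Flange 28 mm diameter and 4.5 mm thick. It is a tight fit: it takes about 25 N from the ram to move it, and it stays where it is left.
- spare_mid (a point): Centre of a second, empty steel housing standing loose on the bench, 50 mm diameter, 32 mm high.
- grease_mid (a point): Centre of a small loose jar with a blue cap, 52 mm diameter, 62 mm high, on the bench.
- driver_mid (a point): Middle of a loose screwdriver with a yellow handle, 160 mm long, lying on the bench; about 12 mm above it.
Mind the look-alikes: they are no part of the job. What is shaped like the part that bears housing_mid but black or red is not meant.

How it is judged:
On the way, in this order (a step that is already met when the one before it is completed fails the run):
1. the work slide is pushed in to its stop with the bush still standing proud (value of joint press_slide below 0.003 m and value of joint bush above 0.004 m), for 0.2 s.
2. the ram has pressed the bush home (value of joint press_slide below 0.003 m and value of joint bush below 0.0015 m), for 0.2 s.
At the end, for the whole second after the job is handed in: The slide is within 3 mm of its stop, the bush's flange within 1.5 mm of the housing's face, the lever back within 0.08 rad of its rest, and the housing upright in its nest under the ram (all of step 2 and value of joint press_lever below 0.08 rad and z of housing_mid in the frame of press below 0.058 m and horizontal distance between housing_mid and press below 0.005 m and angle between housing_mid's own z axis and vertical below 0.05 rad); the robot touches nothing.
It fails at once if the housing is lifted out of its nest or tipped (height (world z) of housing_mid above 0.058 m or angle between housing_mid's own z axis and vertical above 0.2 rad).
It fails at once if the fingers press the bush (contact force between the fingers and bush above 5 N).
It fails at once if the spare housing, the jar or the screwdriver is lifted or shifted by more than 20 mm (distance of any of spare_mid, grease_mid, driver_mid from where it was at the start of the episode above 0.02 m).
It also fails if it takes over 69 s, if anything falls off the work surface, if the arm or the gripper's body presses on something with over 40 N, if the wrist force passes 120 N, or if a joint passes its speed limit or range.

## Working session

There is one attempt and no reset: what is moved stays moved. The work goes in short steps, Python scripts to look and compute and a tool call to move; the robot and the scene stay as the last step left them, time stands still between calls to the robot, and variables do not carry over. Pictures are saved under pics/ and viewed, at most 10 in all, crops included, and the job is handed in when it is done.

Besides the shell and the picture viewer there is one more tool, called as name([rows], argument=value, ...), one row to a line, values as JSON. move_arm: Moves the arm, as the interface text tells. Its arguments: {"type":"object","properties":{"deltas":{"type":"array","items":{"type":"array","items":{"type":"number"}}}},"required":["deltas"]}

```bash
mkdir -p pics; python3 - <<'E'
from workcell import bot
import cv2
for n in("scene","top"):
    cv2.imwrite(f"pics/{n}0.png",bot.camera(n)); c=bot.calibration(n); print(n,c)
    for q in("press","press_lever","press_slide","housing_mid","spare_mid","grease_mid","driver_mid","bush","lever_grip"):
        try: print(q,[(round(d["conf"],2),[int(v) for v in d["rect"]]) for d in bot.outline_of(q,n)][:4])
        except Exception as e: print(q,e)
o=bot.get_obs();print(o["clock"],o["eef_pos"],o["tool_rot"])
E
```

```text
scene {'K': array([[548.53488774,   0.        , 319.69035512],
       [  0.        , 548.53488774, 244.17570455],
       [  0.        ,   0.        ,   1.        ]]), 'position': array([ 1.14946173, -0.26374908,  1.14001226]), 'orientation': array([ 0.79894193,  0.52280477, -0.1591694 , -0.25106186])}
press [(0.75, [243, 185, 178, 130])]
press_lever [(0.96, [329, 209, 73, 43]), (0.22, [375, 285, 26, 33])]
press_slide [(0.61, [245, 251, 112, 62])]
housing_mid [(0.92, [323, 255, 16, 22]), (0.77, [314, 227, 16, 21]), (0.68, [254, 245, 20, 18])]
spare_mid [(0.82, [190, 322, 21, 23]), (0.43, [248, 248, 110, 65])]
grease_mid [(0.83, [374, 283, 27, 35])]
driver_mid [(0.65, [268, 330, 57, 16])]
bush [(0.46, [329, 256, 10, 13]), (0.4, [324, 259, 16, 18])]
lever_grip [(0.8, [331, 212, 70, 37])]
top {'K': array([[587.9648373 ,   0.        , 320.59239417],
       [  0.        , 587.9648373 , 232.15977065],
       [  0.        ,   0.        ,   1.        ]]), 'position': array([ 0.38678113, -0.01434405,  1.23296785]), 'orientation': array([-0.70435289,  0.70449546, -0.05438109,  0.06794003])}
press [(0.76, [183, 184, 220, 105])]
press_lever [(0.72, [230, 187, 88, 34])]
press_slide [(0.7, [275, 234, 125, 47])]
housing_mid [(0.92, [280, 303, 21, 24]), (0.66, [184, 185, 213, 103]), (0.6, [288, 248, 19, 24])]
spare_mid [(0.66, [447, 241, 24, 27])]
grease_mid [(0.84, [250, 192, 19, 25])]
driver_mid [(0.95, [322, 197, 73, 25])]
bush [(0.72, [353, 313, 20, 11]), (0.71, [294, 247, 10, 17]), (0.58, [281, 311, 14, 13])]
lever_grip [(0.85, [230, 186, 87, 36]), (0.72, [326, 199, 70, 23])]
1.0 [ 0.14336337 -0.47901576  0.20621814] [9.89446432e-01 1.44899129e-01 3.07149512e-06 1.77314102e-05]
```

```bash
python3 - <<'E'
import cv2,numpy as np
a=cv2.imread("pics/scene0.png")[165:365,170:430];b=cv2.imread("pics/top0.png")[165:345,170:490]
cv2.imwrite("pics/s1.png",cv2.resize(a,(780,600),interpolation=2));cv2.imwrite("pics/t1.png",cv2.resize(b,(800,450),interpolation=2))
E
```

```text
(no output)
```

View pics/s1.png

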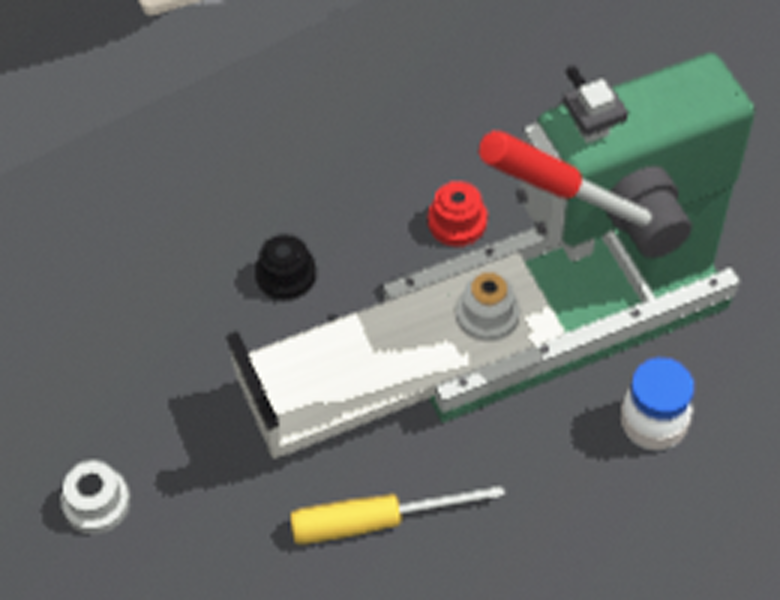

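View pics/t1.png

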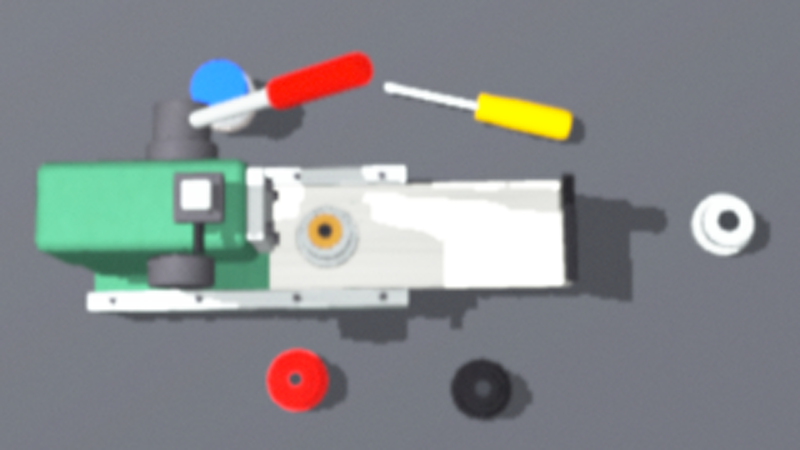

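Scene: the slide's black front edge runs at crop (235,340)–(272,424), and the grey housing with the brass bush is at (488,300). The look-alikes are black (285,267), red (457,212) and the white spare (95,495), all off the press. I choose the grey one in the nest. In the top view the driver is at (480,110), the jar at (222,90), the spare at (722,225) and the lever grip at (320,80).

```bash
cat >h.py <<'E'
import numpy as np
from workcell import bot
from scipy.spatial.transform import Rotation as R
from scipy.optimize import least_squares
def proj(n,P):
    c=bot.calibration(n);q=R.from_quat(c["orientation"]).inv().apply(np.atleast_2d(P)-c["position"])@c["K"].T
    return q[:,:2]/q[:,2:]
def onz(n,uv,z):
    c=bot.calibration(n);d=R.from_quat(c["orientation"]).apply(np.linalg.inv(c["K"])@[*uv,1]);p=c["position"]
    return p+d*(z-p[2])/d[2]
E
python3 - <<'E'
from h import *
L=np.array([[-.273,-.042,.08],[-.273,.042,.08],[0,0,.275],[-.075,0,.0755],[-.113,-.065,.351]])
T=[(400,236.2),(400.8,279),(248.4,242.2),(300,257.4),(318,191)]
S=[(260.7,306.3),(247.3,277),(369.3,196.7),(333.3,261),(333,214)]
def w(p,L=L):
    c,s=np.cos(p[2]),np.sin(p[2]);return L@np.array([[c,s,0],[-s,c,0],[0,0,1]])+[p[0],p[1],0]
f=lambda p:np.r_[proj("top",w(p))-T,proj("scene",w(p))-S].ravel()
# init
a=onz("top",T[0],.08);b=onz("top",T[2],.275);v=b-a
r=min((least_squares(f,[b[0],b[1],y]) for y in (0,1.57,3.14,-1.57)),key=lambda r:r.cost)
print(r.x,np.degrees(r.x[2]));print(f(r.x).reshape(-1,2).round(1))
p=r.x
for n,l in dict(front=[-.273,0,.056],grip=[.022-.165*np.cos(.873),-.065,.316],pivot=[.022,-.065,.19]).items(): print(n,w(p,np.array([l])).round(4))
for n,uv,z in(("spare",(459,254),.032),("jar",(257,200),.062),("drvA",(325,200),.012),("drvB",(398,214),.012)): print(n,onz("top",uv,z).round(3))
for k,i in (("r",(289,317)),("b",(362,320))): print(k,onz("top",i,.03).round(3))
E
```

```text
[0.53879334 0.12347131 1.57176844] 90.05569810623275
[[-0.  -0.5]
 [ 0.1 -1. ]
 [ 0.1 -0.6]
 [ 0.2 -0.2]
 [-2.4  1.1]
 [-2.1 -0.1]
 [-1.6 -1.1]
 [ 0.1 -0.1]
 [-0.1  0.8]
 [ 0.4  0.4]]
front [[ 0.5391 -0.1495  0.056 ]]
grip [[0.6039 0.0395 0.316 ]]
pivot [[0.6038 0.1455 0.19  ]]
spare [ 0.551 -0.275  0.032]
jar [0.659 0.139 0.062]
drvA [0.67  0.    0.012]
drvB [ 0.639 -0.154  0.012]
r [0.423 0.073 0.03 ]
b [ 0.417 -0.075  0.03 ]
```

move_arm([
  [0,0,0,0,0,0,-7],
  [0,0,0,0,0,0,-7],
  [0,0,0,0,0,0,-7],
  [0,0,0,0,0,0,-7],
  [0,0,0,0,0,0,-7],
  [0,0,0,0,0,0,-7],
  [0,0,0,0,0,0,-7],
  [0,0,0,0,0,0,-7],
  [0,0,0,0,0,0,-7],
  [0,0,0,0,0,0,-7],
])

```text
clock: 1.83
eef_pos: [0.1434, -0.479, 0.2062]
tool_rot: [0.725, 0.688, 0.0, 0.0]
ft_force: [0.3, 0.4, -0.6]
grip_width: -0.0001
grasp_force: 0.0
```

move_arm([
  [0,0,0,0,0,0,-3.4],
  [0,20,30,0,0,0,0],
  [0,20,30,0,0,0,0],
  [0,20,30,0,0,0,0],
  [0,20,30,0,0,0,0],
  [0,20,30,0,0,0,0],
  [0,20,30,0,0,0,0],
  [0,20,30,0,0,0,0],
  [0,20,30,0,0,0,0],
  [0,20,30,0,0,0,0],
])

```text
clock: 2.67
eef_pos: [0.4145, -0.2975, 0.2064]
tool_rot: [0.707, 0.708, 0.0, 0.0]
ft_force: [-0.3, -1.1, 0.4]
grip_width: 0.0002
grasp_force: 0.0
```

move_arm([
  [0,22,25,0,0,0,0],
  [0,22,25,0,0,0,0],
  [0,22,25,0,0,0,0],
  [0,22,25,0,0,0,0],
  [0,22,25,0,0,0,0],
  [0,0,0,30,0,0,0],
  [0,0,0,30,0,0,0],
  [0,0,0,30,0,0,0],
  [0,0,0,30,0,0,0],
  [0,0,0,28,0,0,0],
])

```text
clock: 3.5
eef_pos: [0.5378, -0.1882, 0.0566]
tool_rot: [0.707, 0.708, -0.0, -0.0]
ft_force: [0.7, -0.0, -0.6]
grip_width: -0.0003
grasp_force: 0.0
```

```bash
python3 - <<'E'
from workcell import bot
import cv2
a=bot.camera("scene")[165:365,170:430];cv2.imwrite("pics/s2.png",cv2.resize(a,(780,600),interpolation=2));print(bot.get_obs()["eef_pos"])
E
```

```text
[ 0.53374133 -0.18691525  0.05064901]
```

View pics/s2.png

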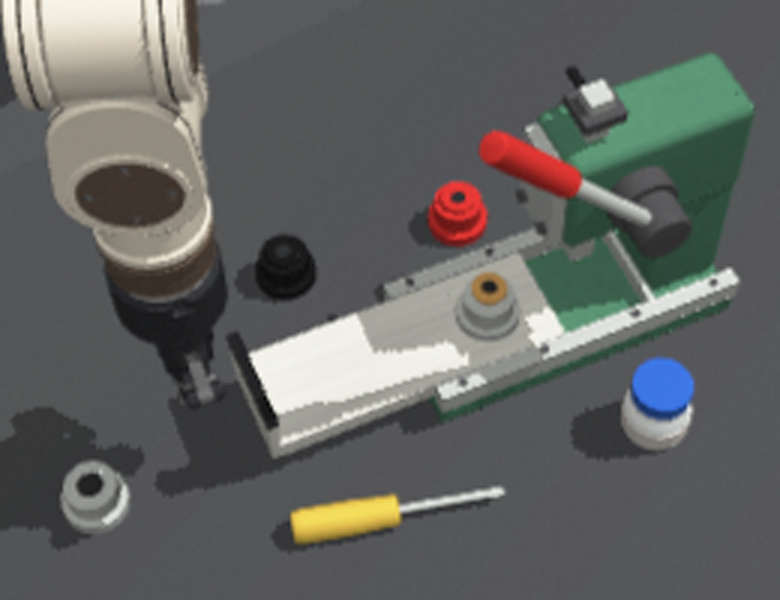

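The shut fingers (crop 200,380) stand in front of the plate (255,385), clear of the spare.

move_arm([
  [0,10,5,0,0,0,0],
  [0,10,0,0,0,0,0],
  [0,10,0,0,0,0,0],
  [0,9,0,0,0,0,0],
  [0,9,0,0,0,0,0],
  [0,9,0,0,0,0,0],
  [0,9,0,0,0,0,0],
  [0,9,0,0,0,0,0],
  [0,9,0,0,0,0,0],
  [0,8,0,0,0,0,0],
])

```text
clock: 4.38
eef_pos: [0.5429, -0.0955, 0.0583]
tool_rot: [0.707, 0.708, 0.0, -0.0]
ft_force: [0.6, -0.2, -0.8]
grip_width: -0.0001
grasp_force: 0.0
```

move_arm([
  [0,2,0,0,0,0,0],
  [0,2,0,0,0,0,0],
  [0,1,0,0,0,0,0],
  [0,1,0,0,0,0,0],
])

```text
clock: 4.72
eef_pos: [0.543, -0.0908, 0.0581]
tool_rot: [0.707, 0.707, -0.0, 0.0]
ft_force: [-0.3, -0.6, 0.9]
grip_width: 0.0002
grasp_force: 0.0
```

move_arm([
  [0,2,0,0,0,0,0],
  [0,2,0,0,0,0,0],
  [0,1,0,0,0,0,0],
])

```text
clock: 4.97
eef_pos: [0.5429, -0.0856, 0.0582]
tool_rot: [0.707, 0.707, 0.0, -0.0]
ft_force: [-0.5, 0.2, 0.0]
grip_width: 0.0001
grasp_force: 0.0
```

```bash
python3 - <<'E'
from workcell import bot
import cv2
a=bot.camera("scene")[165:365,170:430];cv2.imwrite("pics/s3.png",cv2.resize(a,(780,600),interpolation=2));o=bot.get_obs();print(o["eef_pos"],o["ft_force"])
E
```

```text
[ 0.54290367 -0.08547026  0.05818055] [-0.03241921  0.57635927  0.37373709]
```

View pics/s3.png

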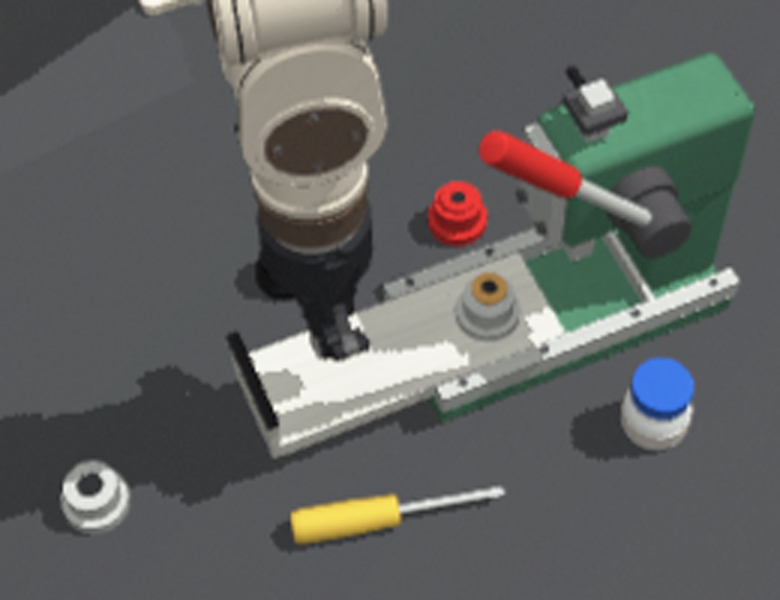

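```bash
python3 - <<'E'
from h import *
import cv2
o=bot.get_obs();e=o["eef_pos"]
for n in("scene","top"): print(n,proj(n,[e,e-[0,0,.008],e+[0,0,.06],[.539,-.1495,.08]]).round(1))
print(o["joint_pos"])
a=bot.camera("top")[165:345,170:490];cv2.imwrite("pics/t3.png",cv2.resize(a,(800,450),interpolation=2))
E
```

```text
scene [[280.1 287.1]
 [280.3 288.8]
 [278.7 273.2]
 [252.  290.7]]
top [[367.2 256.3]
 [367.  256.8]
 [369.1 252.1]
 [400.4 256.8]]
[-1.56212246e-01  4.44004476e-01 -1.06673110e-01  1.02020399e+00
  1.03944779e-04  1.41364882e+00]
```

View pics/t3.png

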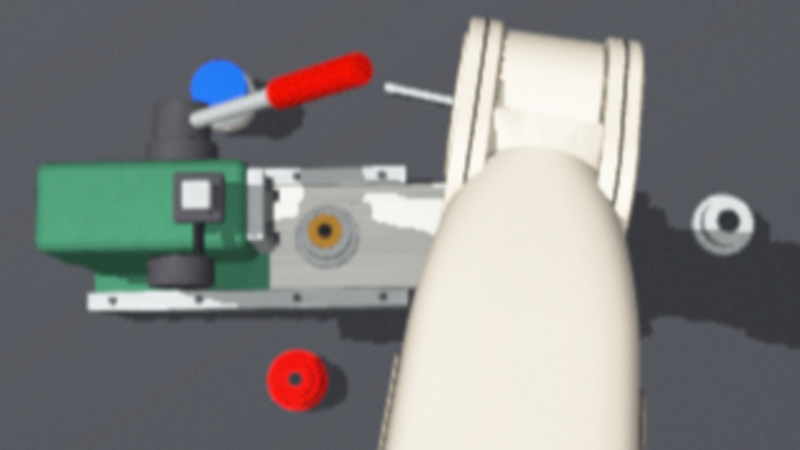

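The fingers seem to stand above the slide, past the plate, with no contact. I'll check the tip against its projected position.

```bash
python3 - <<'E'
from h import *
import cv2
e=bot.get_obs()["eef_pos"];t=e-[0,0,.008]
im=bot.camera("scene");k=8;x0,y0=235,235
a=cv2.resize(im[y0:y0+75,x0:x0+90],None,fx=k,fy=k,interpolation=2)
def pt(P,c):
    for u in proj("scene",P): cv2.circle(a,tuple(int(v) for v in (u-[x0-.5,y0-.5])*k),4,c,-1)
pt([t,t+[0,0,.03],t+[0,0,.06]],(0,0,255))
X=.539;pt([[X-.042,-.1495,.08],[X+.042,-.1495,.08],[X+.042,-.1495,.032]],(0,255,0))
cv2.imwrite("pics/z4.png",a)
E
```

```text
(no output)
```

View pics/z4.png

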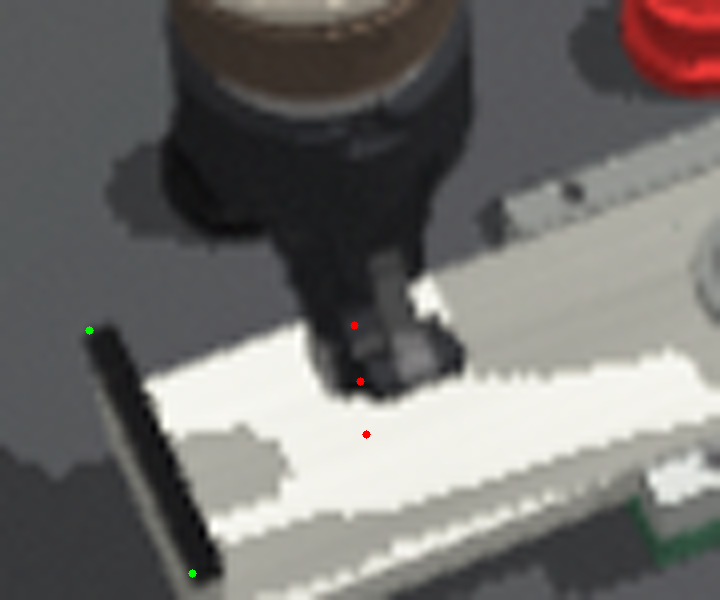

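```bash
python3 - <<'E'
from h import *
print(bot.tip_reach,[x for x in dir(bot) if x[0]!='_'])
o=bot.get_obs();print({k:np.round(v,3) for k,v in o.items()})
e=o["eef_pos"]; g=least_squares(lambda p:proj("scene",[[e[0],p[0],p[1]]])[0]-[235+388/8,235+400/8],[e[1],.06]).x;print("tip y,z if x right",g)
E
```

```text
0.008 ['Unreachable', 'calibration', 'camera', 'get_obs', 'job_done', 'outline_of', 'tip_reach']
{'clock': np.float64(5.117), 'joint_pos': array([-0.156,  0.444, -0.107,  1.02 , -0.   ,  1.413]), 'joint_vel': array([-0.001,  0.   ,  0.002,  0.001,  0.001,  0.   ]), 'tau': array([ 5.5000e-02, -4.3849e+01,  2.2298e+01,  5.0000e-03,  7.0000e-03,
        3.0000e-03]), 'eef_pos': array([ 0.543, -0.086,  0.058]), 'tool_rot': array([ 0.707,  0.707, -0.   ,  0.   ]), 'ft_force': array([-0.313, -0.213,  0.013]), 'ft_torque': array([-0.001, -0.07 , -0.037]), 'grasp_force': np.float64(0.0), 'grip_width': np.float64(-0.0)}
tip y,z if x right [-0.07702014  0.06184697]
```

move_arm([
  [0,0,0,20,0,0,0],
])

```text
clock: 5.2
eef_pos: [0.5465, -0.0863, 0.0417]
tool_rot: [0.707, 0.707, 0.002, 0.003]
ft_force: [0.9, -0.4, 0.1]
grip_width: -0.0003
grasp_force: 0.0
```

move_arm([
  [0,0,0,0,0,0,0],
  [0,0,0,0,0,0,0],
])

```text
clock: 5.37
eef_pos: [0.5416, -0.0855, 0.0373]
tool_rot: [0.707, 0.707, -0.001, -0.001]
ft_force: [0.6, 0.1, -0.5]
grip_width: -0.0001
grasp_force: 0.0
```

```bash
python3 - <<'E'
from h import *
import cv2
o=bot.get_obs();e=o["eef_pos"];t=e-[0,0,.008];print(e,o["ft_force"],o["joint_pos"])
im=bot.camera("scene");k=8;x0,y0=235,235
a=cv2.resize(im[y0:y0+75,x0:x0+90],None,fx=k,fy=k,interpolation=0)
for u in proj("scene",[t,t+[0,0,.03],t+[0,.011,0],t-[0,.011,0]]): cv2.circle(a,tuple(int(v) for v in (u-[x0-.5,y0-.5])*k),3,(0,0,255),-1)
cv2.imwrite("pics/z5.png",a)
E
```

```text
[ 0.54160173 -0.08545737  0.03731474] [ 0.61731645  0.09587759 -0.47607505] [-1.56474061e-01  4.66414096e-01 -1.32358853e-01  9.75148942e-01
 -3.68540024e-05  1.41339061e+00]
```

View pics/z5.png

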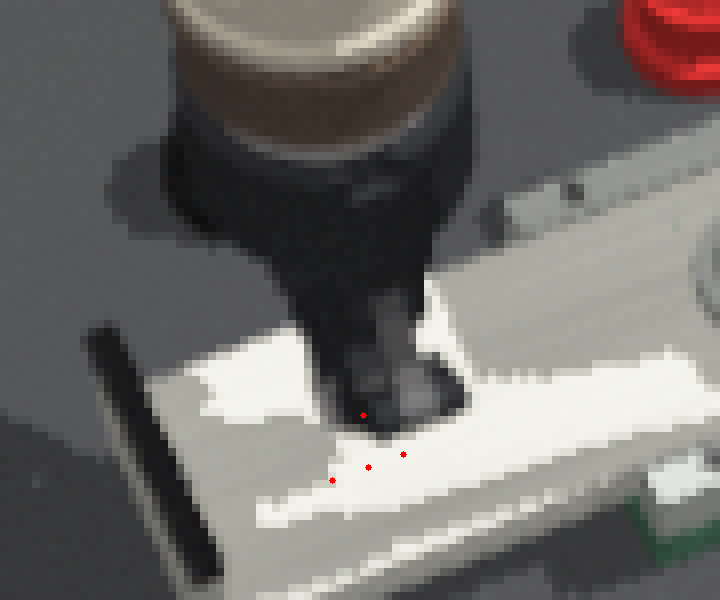

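The reported tip is at z 0.029, below the slide's surface (0.042), yet there is no contact and the image shows it higher. So the arm reads low against the scene. I'll touch the slide's top gently to measure the offset.

move_arm([
  [0,0,0,2,0,0,0],
  [0,0,0,2,0,0,0],
  [0,0,0,2,0,0,0],
  [0,0,0,0,0,0,0],
])

```text
clock: 5.75
eef_pos: [0.5428, -0.0856, 0.0321]
tool_rot: [0.707, 0.707, -0.0, -0.0]
ft_force: [-0.8, -0.9, 0.2]
grip_width: 0.0002
grasp_force: 0.0
```

move_arm([
  [0,0,0,2,0,0,0],
  [0,0,0,2,0,0,0],
  [0,0,0,0,0,0,0],
])

```text
clock: 6.0
eef_pos: [0.5426, -0.0855, 0.0278]
tool_rot: [0.707, 0.707, -0.0, -0.0]
ft_force: [-0.2, -0.5, 0.7]
grip_width: 0.0
grasp_force: 0.0
```

move_arm([
  [0,0,0,2,0,0,0],
  [0,0,0,2,0,0,0],
  [0,0,0,0,0,0,0],
])

```text
clock: 6.25
eef_pos: [0.5426, -0.0855, 0.0237]
tool_rot: [0.707, 0.707, -0.0, -0.0]
ft_force: [-0.8, -0.2, -0.1]
grip_width: -0.0
grasp_force: 0.0
```

move_arm([
  [0,0,0,2,0,0,0],
  [0,0,0,2,0,0,0],
  [0,0,0,0,0,0,0],
])

```text
clock: 6.5
eef_pos: [0.5426, -0.0855, 0.0197]
tool_rot: [0.707, 0.707, -0.0, -0.0]
ft_force: [-0.6, 0.7, 0.4]
grip_width: -0.0001
grasp_force: 0.0
```

move_arm([
  [0,0,0,2,0,0,0],
  [0,0,0,1,0,0,0],
  [0,0,0,0,0,0,0],
])

```text
clock: 6.75
eef_pos: [0.5429, -0.0856, 0.0171]
tool_rot: [0.707, 0.707, 0.0, -0.0]
ft_force: [-0.3, -0.4, 0.2]
grip_width: -0.0002
grasp_force: 0.0
```

move_arm([
  [0,0,0,2,0,0,0],
  [0,0,0,1,0,0,0],
  [0,0,0,0,0,0,0],
])

```text
clock: 7.0
eef_pos: [0.5432, -0.0856, 0.0169]
tool_rot: [0.707, 0.707, 0.0, 0.001]
ft_force: [-5.7, 0.4, 16.7]
grip_width: 0.0
grasp_force: 8.3
```

move_arm([
  [0,0,0,-10,0,0,0],
  [0,0,0,-40,0,0,0],
  [0,0,0,-40,0,0,0],
  [0,0,0,0,0,0,0],
])

```text
clock: 7.33
eef_pos: [0.5485, -0.0865, 0.1125]
tool_rot: [0.707, 0.707, 0.004, 0.006]
ft_force: [1.5, -0.9, 0.4]
grip_width: -0.0
grasp_force: 0.0
```

```bash
python3 - <<'E'
from h import *
print(onz("scene",(283.5,287.5),.0623),onz("scene",(283.5,283),.083))
e=bot.get_obs()["eef_pos"];print(e)
E
```

```text
[ 0.54927921 -0.07950513  0.0623    ] [ 0.55005239 -0.07878524  0.083     ]
[ 0.54849294 -0.08646768  0.11249269]
```

move_arm([
  [0,-30,-6,0,0,0,0],
  [0,-30,0,0,0,0,0],
  [0,-30,0,0,0,0,0],
  [0,-26,0,0,0,0,0],
  [0,0,0,0,0,0,0],
  [0,0,0,30,0,0,0],
  [0,0,0,30,0,0,0],
  [0,0,0,20,0,0,0],
  [0,0,0,0,0,0,0],
])

```text
clock: 8.08
eef_pos: [0.5331, -0.1998, 0.0194]
tool_rot: [0.707, 0.707, -0.002, -0.004]
ft_force: [-0.9, 1.0, -1.4]
grip_width: 0.0001
grasp_force: 0.0
```

move_arm([
  [0,10,0,0,0,0,0],
  [0,10,0,0,0,0,0],
  [0,10,0,0,0,0,0],
  [0,8,0,0,0,0,0],
  [0,8,0,0,0,0,0],
])

```text
clock: 8.5
eef_pos: [0.5383, -0.1556, 0.026]
tool_rot: [0.706, 0.708, -0.0, 0.002]
ft_force: [0.2, -3.8, 2.5]
grip_width: 0.0003
grasp_force: 1.9
```

Contact with 3–4 N of slide friction; I keep pushing.

move_arm([
  [0,8,0,0,0,0,0],
  [0,8,0,0,0,0,0],
  [0,8,0,0,0,0,0],
  [0,8,0,0,0,0,0],
  [0,8,0,0,0,0,0],
  [0,7,0,0,0,0,0],
  [0,5,0,0,0,0,0],
  [0,4,0,0,0,0,0],
])

```text
clock: 9.17
eef_pos: [0.5369, -0.0988, 0.0241]
tool_rot: [0.707, 0.708, -0.0, -0.0]
ft_force: [-0.9, -3.9, 2.6]
grip_width: 0.0002
grasp_force: 1.7
```

move_arm([
  [0,3,0,0,0,0,0],
  [0,3,0,0,0,0,0],
  [0,2,0,0,0,0,0],
  [0,2,0,0,0,0,0],
])

```text
clock: 9.5
eef_pos: [0.5367, -0.0895, 0.024]
tool_rot: [0.707, 0.707, -0.0, -0.0]
ft_force: [-0.4, -3.0, 1.7]
grip_width: -0.0001
grasp_force: 1.6
```

move_arm([
  [0,3,0,0,0,0,0],
  [0,2,0,0,0,0,0],
  [0,2,0,0,0,0,0],
])

```text
clock: 9.75
eef_pos: [0.5366, -0.0862, 0.0242]
tool_rot: [0.707, 0.707, -0.003, 0.003]
ft_force: [-1.0, -17.4, 1.8]
grip_width: -0.0002
grasp_force: 8.7
```

move_arm([
  [0,1,0,0,0,0,0],
  [0,1,0,0,0,0,0],
  [0,1,0,0,0,0,0],
])

```text
clock: 10.0
eef_pos: [0.5366, -0.0864, 0.0242]
tool_rot: [0.708, 0.706, -0.005, 0.004]
ft_force: [-1.1, -22.2, -0.2]
grip_width: -0.0002
grasp_force: 11.5
```

At its stop (22 N, TCP y −0.0863, where a 75 mm push should end). I'll back off, rise and check.

move_arm([
  [0,-15,0,0,0,0,0],
  [0,-25,0,0,0,0,0],
  [0,-10,0,-39,0,0,0],
  [0,0,0,-39,0,0,0],
  [0,0,0,-39,0,0,0],
  [0,0,0,-39,0,0,0],
  [0,0,0,-39,0,0,0],
  [0,0,0,-39,0,0,0],
  [0,0,0,-39,0,0,0],
  [0,0,0,-39,0,0,0],
])

```text
clock: 10.83
eef_pos: [0.5363, -0.1282, 0.3376]
tool_rot: [0.707, 0.708, 0.001, -0.001]
ft_force: [1.5, -0.4, 0.1]
grip_width: -0.0
grasp_force: 0.0
```

move_arm([
  [0,0,0,-38,0,0,0],
  [0,0,0,0,0,0,0],
])

```text
clock: 11.0
eef_pos: [0.539, -0.1288, 0.3826]
tool_rot: [0.706, 0.708, 0.005, 0.005]
ft_force: [-0.9, -0.0, 0.8]
grip_width: 0.0
grasp_force: 0.0
```

```bash
python3 - <<'E'
from h import *
import cv2
o=bot.get_obs();e=o["eef_pos"];t=e-[0,0,.008];print(e)
im=bot.camera("scene")
a=cv2.resize(im[100:300,200:460],(780,600),interpolation=2)
for u in proj("scene",[t,t+[.007,0,.033],[.604,.0105,.351],[.604,.0395,.316]]): cv2.circle(a,tuple(int(v) for v in (u-[199.5,99.5])*3),3,(0,255,255),-1)
cv2.imwrite("pics/s6.png",a)
E
```

```text
[ 0.53904832 -0.12881103  0.38263646]
```

View pics/s6.png

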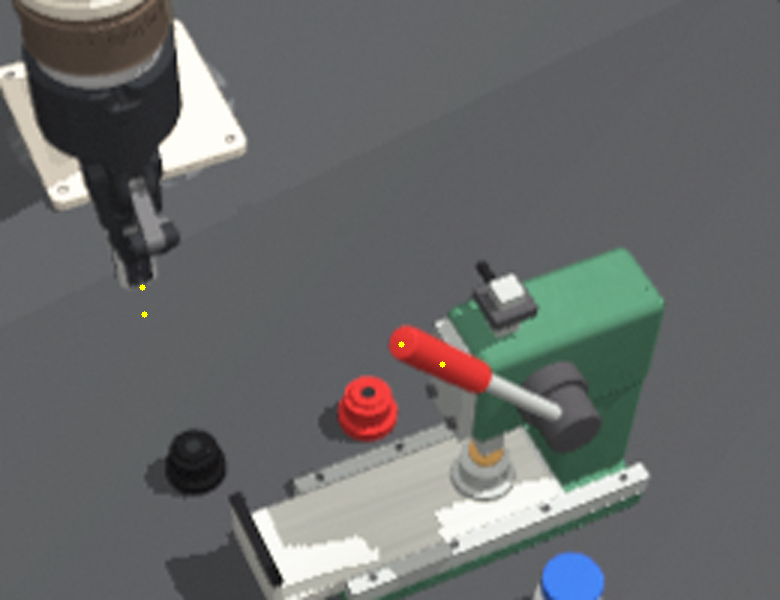

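The slide is home with the housing and bush under the ram. The corrected tip projection (142,287) matches the finger, and the grip marks fit. Next I go above and behind the grip.

move_arm([
  [0,30,10,0,0,0,0],
  [0,30,10,0,0,0,0],
  [0,30,10,0,0,0,0],
  [0,30,10,0,0,0,0],
  [0,30,10,0,0,0,0],
  [0,29,10,0,0,0,0],
  [0,0,0,0,0,0,0],
  [0,0,0,0,0,0,0],
])

```text
clock: 11.72
eef_pos: [0.5965, 0.052, 0.3716]
tool_rot: [0.705, 0.709, -0.001, -0.002]
ft_force: [-0.1, -1.3, 0.0]
grip_width: 0.0003
grasp_force: 0.0
```

```bash
python3 - <<'E'
from h import *
import cv2
o=bot.get_obs();e=o["eef_pos"];t=e-[0,0,.008];print(e)
im=bot.camera("scene")
a=cv2.resize(im[150:300,300:495],(780,600),interpolation=2)
for u in proj("scene",[t+[.005,0,.033],[.604,.0105,.351],[.604,.0395,.316]]): cv2.circle(a,tuple(int(v) for v in (u-[299.5,149.5])*4),3,(0,255,255),-1)
cv2.imwrite("pics/s7.png",a)
E
```

```text
[0.59646916 0.0519759  0.37158033]
```

View pics/s7.png

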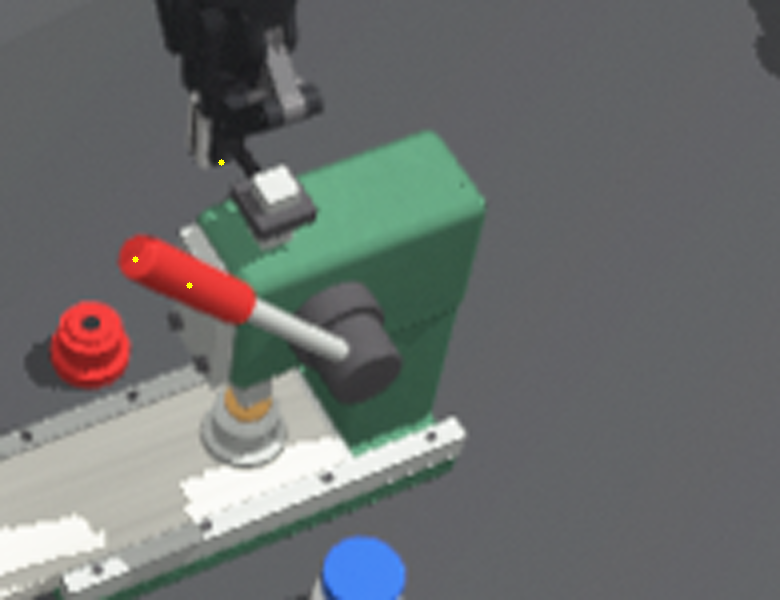

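move_arm([
  [0,0,2,15,0,0,0],
  [0,-3,0,15,0,0,0],
  [0,0,0,12,0,0,0],
  [0,0,0,0,0,0,0],
])

```text
clock: 12.1
eef_pos: [0.597, 0.0451, 0.3291]
tool_rot: [0.707, 0.707, -0.002, -0.002]
ft_force: [0.5, -0.3, -0.8]
grip_width: -0.0001
grasp_force: 0.0
```

move_arm([
  [0,0,0,3,0,0,0],
  [0,0,0,3,0,0,0],
  [0,0,0,3,0,0,0],
  [0,0,0,0,0,0,0],
])

```text
clock: 12.43
eef_pos: [0.5988, 0.0463, 0.3232]
tool_rot: [0.707, 0.707, 0.0, 0.0]
ft_force: [0.2, 0.3, -0.3]
grip_width: -0.0003
grasp_force: 0.0
```

move_arm([
  [0,0,0,3,0,0,0],
  [0,0,0,3,0,0,0],
  [0,0,0,3,0,0,0],
  [0,0,0,0,0,0,0],
])

```text
clock: 12.77
eef_pos: [0.5986, 0.0465, 0.3134]
tool_rot: [0.707, 0.708, -0.0, -0.0]
ft_force: [0.5, 0.5, -1.0]
grip_width: 0.0002
grasp_force: 0.0
```

move_arm([
  [0,-3,0,3,0,0,0],
  [0,-3,0,3,0,0,0],
  [0,0,0,0,0,0,0],
])

```text
clock: 13.02
eef_pos: [0.5989, 0.04, 0.3083]
tool_rot: [0.707, 0.707, 0.0, 0.0]
ft_force: [-0.8, 0.5, 1.7]
grip_width: -0.0003
grasp_force: 1.2
```

move_arm([
  [0,-3,0,3,0,0,0],
  [0,-3,0,3,0,0,0],
  [0,0,0,0,0,0,0],
])

```text
clock: 13.27
eef_pos: [0.599, 0.0337, 0.3019]
tool_rot: [0.707, 0.707, -0.0, 0.0]
ft_force: [-1.3, 0.2, 3.3]
grip_width: -0.0002
grasp_force: 1.3
```

Lever contact made. Now I follow the arc.

move_arm([
  [0,-4.5,0,4.5,0,0,0],
  [0,-4.5,0,4.6,0,0,0],
  [0,-4.5,0,4.6,0,0,0],
  [0,-4.5,0,4.7,0,0,0],
  [0,-4,0,5.2,0,0,0],
  [0,-3.8,0,5.2,0,0,0],
  [0,-3.7,0,5.2,0,0,0],
  [0,-3.5,0,5.2,0,0,0],
])

```text
clock: 13.93
eef_pos: [0.5992, 0.001, 0.2625]
tool_rot: [0.707, 0.707, 0.0, 0.0]
ft_force: [2.6, 0.4, 4.5]
grip_width: -0.0001
grasp_force: 1.9
```

move_arm([
  [0,-3.2,0,5.6,0,0,0],
  [0,-3,0,5.7,0,0,0],
  [0,-3,0,5.7,0,0,0],
  [0,-2.8,0,5.7,0,0,0],
  [0,-2.4,0,6,0,0,0],
  [0,-2.2,0,6,0,0,0],
  [0,-2.1,0,6,0,0,0],
  [0,-2,0,6,0,0,0],
])

```text
clock: 14.6
eef_pos: [0.599, -0.0194, 0.2162]
tool_rot: [0.707, 0.707, 0.0, 0.0]
ft_force: [0.8, -0.5, 5.7]
grip_width: -0.0003
grasp_force: 3.0
```

move_arm([
  [0,-1.6,0,6.2,0,0,0],
  [0,-1.4,0,6.2,0,0,0],
  [0,-1.3,0,6.3,0,0,0],
  [0,-1,0,6.3,0,0,0],
  [0,-0.6,0,6.4,0,0,0],
  [0,-0.5,0,6.4,0,0,0],
])

```text
clock: 15.1
eef_pos: [0.5992, -0.026, 0.1785]
tool_rot: [0.707, 0.707, 0.0, 0.001]
ft_force: [1.2, -1.0, 7.5]
grip_width: -0.0
grasp_force: 3.3
```

move_arm([
  [0,-0.4,0,6.4,0,0,0],
  [0,-0.3,0,6.4,0,0,0],
  [0,0,0,3,0,0,0],
  [0,0,0,3,0,0,0],
])

```text
clock: 15.43
eef_pos: [0.5991, -0.0263, 0.1597]
tool_rot: [0.707, 0.707, 0.0, 0.0]
ft_force: [1.6, -0.4, 6.7]
grip_width: 0.0002
grasp_force: 3.3
```

move_arm([
  [0,0,0,3,0,0,0],
  [0,0,0,3,0,0,0],
  [0,0,0,0,0,0,0],
])

```text
clock: 15.68
eef_pos: [0.599, -0.026, 0.1534]
tool_rot: [0.707, 0.708, 0.001, -0.0]
ft_force: [1.9, 0.7, 4.8]
grip_width: -0.0001
grasp_force: 2.9
```

move_arm([
  [0,0,0,2,0,0,0],
  [0,0,0,2,0,0,0],
  [0,0,0,2,0,0,0],
  [0,0,0,0,0,0,0],
])

```text
clock: 16.02
eef_pos: [0.5991, -0.0255, 0.1477]
tool_rot: [0.707, 0.708, 0.001, -0.0]
ft_force: [2.2, 2.5, 7.2]
grip_width: 0.0002
grasp_force: 2.9
```

move_arm([
  [0,0,0,2,0,0,0],
  [0,0,0,2,0,0,0],
  [0,0,0,0,0,0,0],
])

```text
clock: 16.27
eef_pos: [0.5991, -0.0251, 0.1439]
tool_rot: [0.706, 0.708, 0.001, -0.0]
ft_force: [0.9, 2.8, 7.2]
grip_width: -0.0
grasp_force: 3.3
```

move_arm([
  [0,0,0,2,0,0,0],
  [0,0,0,2,0,0,0],
  [0,0,0,2,0,0,0],
  [0,0,0,0,0,0,0],
])

```text
clock: 16.6
eef_pos: [0.5992, -0.0244, 0.1386]
tool_rot: [0.706, 0.708, 0.002, -0.001]
ft_force: [-0.0, 3.7, 10.2]
grip_width: -0.0003
grasp_force: 4.6
```

move_arm([
  [0,0,0,2,0,0,0],
  [0,0,0,2,0,0,0],
  [0,0,0,0,0,0,0],
])

```text
clock: 16.85
eef_pos: [0.5993, -0.0239, 0.1352]
tool_rot: [0.706, 0.708, 0.002, -0.001]
ft_force: [-1.5, 6.1, 13.2]
grip_width: -0.0
grasp_force: 5.5
```

move_arm([
  [0,0,0,2,0,0,0],
  [0,0,0,2,0,0,0],
  [0,0,0,0,0,0,0],
  [0,0,0,0,0,0,0],
  [0,0,0,0,0,0,0],
])

```text
clock: 17.27
eef_pos: [0.5995, -0.024, 0.132]
tool_rot: [0.706, 0.708, 0.003, -0.0]
ft_force: [-0.9, 4.8, 13.5]
grip_width: 0.0001
grasp_force: 6.2
```

move_arm([
  [0,-0.9,0,-8.5,0,0,0],
  [0,-0.9,0,-8.5,0,0,0],
  [0,-0.9,0,-8.5,0,0,0],
  [0,-0.8,0,-8.5,0,0,0],
  [0,0.9,0,-12.8,0,0,0],
  [0,0.9,0,-12.8,0,0,0],
  [0,2.7,0,-12.5,0,0,0],
  [0,2.7,0,-12.5,0,0,0],
  [0,4.4,0,-12,0,0,0],
  [0,4.4,0,-12,0,0,0],
])

```text
clock: 18.1
eef_pos: [0.5976, -0.0142, 0.2379]
tool_rot: [0.707, 0.707, -0.001, -0.001]
ft_force: [-0.6, 1.0, 2.3]
grip_width: -0.0003
grasp_force: 0.9
```

move_arm([
  [0,6,0,-11.3,0,0,0],
  [0,6,0,-11.3,0,0,0],
  [0,7.6,0,-10.4,0,0,0],
  [0,7.6,0,-10.4,0,0,0],
  [0,9,0,-9.2,0,0,0],
  [0,9,0,-9.2,0,0,0],
  [0,8,0,-9,0,0,0],
  [0,8,0,-9,0,0,0],
  [0,0,0,-25,0,0,0],
  [0,0,0,-35,0,0,0],
])

```text
clock: 18.93
eef_pos: [0.5965, 0.0473, 0.3743]
tool_rot: [0.706, 0.708, -0.005, -0.003]
ft_force: [1.4, -0.2, 0.1]
grip_width: 0.0003
grasp_force: 0.0
```

move_arm([
  [0,0,0,-15,0,0,0],
  [0,-30,-20,0,0,0,0],
  [0,-35,-20,0,0,0,0],
  [0,-35,-10,0,0,0,0],
  [0,-35,0,0,0,0,0],
  [0,-35,0,0,0,0,0],
  [0,0,0,0,0,0,0],
  [0,0,0,0,0,0,0],
])

```text
clock: 19.6
eef_pos: [0.5479, -0.1249, 0.3915]
tool_rot: [0.708, 0.706, -0.001, -0.002]
ft_force: [-0.8, 0.2, -0.5]
grip_width: 0.0002
grasp_force: 0.0
```

```bash
python3 - <<'E'
from h import *
import cv2
print(bot.get_obs()["eef_pos"])
im=bot.camera("scene")
a=cv2.resize(im[165:315,235:430],(780,600),interpolation=2)
for u in proj("scene",[[.604,.0105,.351],[.604,.0395,.316]]): cv2.circle(a,tuple(int(v) for v in (u-[234.5,164.5])*4),3,(0,255,255),-1)
cv2.imwrite("pics/s8.png",a)
E
```

```text
[ 0.54787244 -0.12486191  0.39149647]
```

View pics/s8.png

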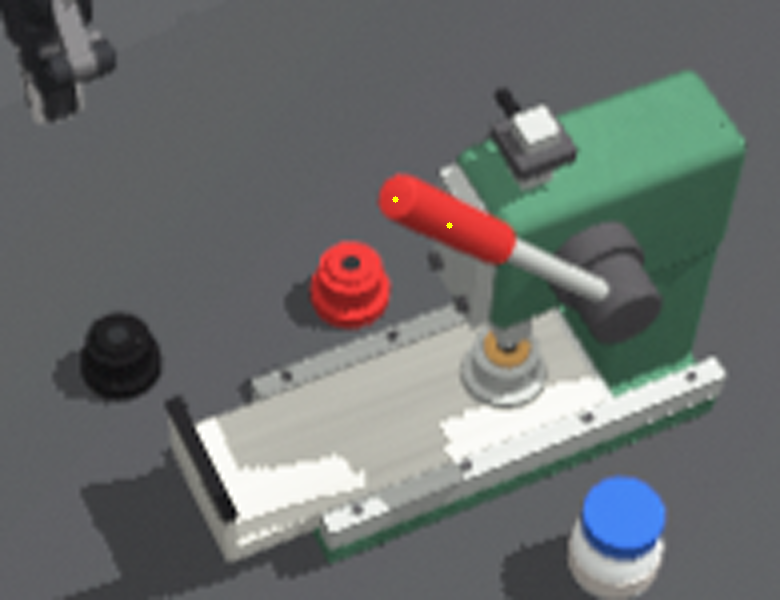

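The lever is back at its rest marks, the brass flange sits lower on the housing (507,352), and the plate edge is where it was when home. The jar and the look-alikes in view are where they were; the spare and screwdriver are outside this crop.

```bash
python3 -c "
from workcell import bot
print(bot.job_done())"
```

```text
the job is handed in; nothing more can be done
None
```

I handed the job in at about 20 s of the 69 s. The slide is home, the bush looks seated (the lever went stiff at about 14 N and the flange sits visibly lower), and the lever is back at rest. `job_done()` returned no verdict, so the result is not confirmed, and I didn't re-measure the spare, jar and screwdriver at the end. The arm's height readings were about 33 mm below the scene; my first push therefore passed over the plate without touching it, and I corrected for that before pushing the slide.

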